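Pack the repair kit into the toolbox tray

TASK

Pack the repair kit into the red toolbox tray: the blue multimeter into the green bin, the silver heat sink into the white bin, the black screwdriver handle into the orange bin and the copper-wound transformer into the black bin, each flat on the floor of its bin, the multimeter face up, the heat sink fins up and the transformer standing on its foot. The yellow multimeter and the black heat sink belong to another job: leave them where they are. Let go of everything at the end.

Things in the scene. Friction and masses are not known exactly. Their poses are not given: they have to be found in the camera images.
- green_bin: The green open plastic bin, fixed, one of four in a row (in any order, centres 118 mm apart along y) in the red tray (144 x 480 mm, rim 18 mm above the bench). Outside 134 (x) x 116 (y) x 20 mm, walls and floor 2 mm, inside 130 x 112 mm. Origin: centre of its underside, 3 mm above the bench; inner floor 2 mm, rim 20 mm above the origin; z up.
- white_bin: The white open plastic bin, fixed, one of four in a row (in any order, centres 118 mm apart along y) in the red tray (144 x 480 mm, rim 18 mm above the bench). Outside 134 (x) x 116 (y) x 20 mm, walls and floor 2 mm, inside 130 x 112 mm. Origin: centre of its underside, 3 mm above the bench; inner floor 2 mm, rim 20 mm above the origin; z up.
- orange_bin: The orange open plastic bin, fixed, one of four in a row (in any order, centres 118 mm apart along y) in the red tray (144 x 480 mm, rim 18 mm above the bench). Outside 134 (x) x 116 (y) x 20 mm, walls and floor 2 mm, inside 130 x 112 mm. Origin: centre of its underside, 3 mm above the bench; inner floor 2 mm, rim 20 mm above the origin; z up.
- black_bin: The black open plastic bin, fixed, one of four in a row (in any order, centres 118 mm apart along y) in the red tray (144 x 480 mm, rim 18 mm above the bench). Outside 134 (x) x 116 (y) x 20 mm, walls and floor 2 mm, inside 130 x 112 mm. Origin: centre of its underside, 3 mm above the bench; inner floor 2 mm, rim 20 mm above the origin; z up.
- blue_meter: The blue pocket multimeter, casing 104 (x) x 52 (y) x 28 mm; display, and a dial 5 mm proud, on its upper face. Origin: centre of its underside; x along it towards the display, z up. About 0.18 kg. Lies face up; grip across the flat 52 mm sides (y).
- yellow_meter: A yellow look-alike that stays where it is: pocket multimeter, casing 104 (x) x 52 (y) x 28 mm; display, and a dial 5 mm proud, on its upper face. Origin: centre of its underside; x along it towards the display, z up. About 0.18 kg. Lies face up; grip across the flat 52 mm sides (y).
- silver_sink: The silver (bare aluminium) heat sink, 50 (x) x 40 (y) x 30 mm: 6 mm base and five upright fins along x, the outer two flush with the 40 mm sides. Origin: centre of its underside; z up. About 70 g. Stands fins up; grip across the 40 mm (y).
- black_sink: A black look-alike that stays where it is: heat sink, 50 (x) x 40 (y) x 30 mm: 6 mm base and five upright fins along x, the outer two flush with the 40 mm sides. Origin: centre of its underside; z up. About 70 g. Stands fins up; grip across the 40 mm (y).
- driver: Black screwdriver handle with a thin red band and a short steel shank, 108 mm long, lying level. Eight-sided grip, 28 mm across flats, from x = -54 to +26 mm; 9 mm shank from +26 to +54 mm. Origin: on its axis at mid length, 14 mm above what it lies on; x towards the shank, z up at the start. Grip it at x = -14 mm (near its centre of mass) across y, 28 mm. About 90 g; does not roll by itself.
- transformer: Small mains transformer, 40 (x) x 42 (y) x 38 mm high: an upright dark steel core, 22 (x) x 42 (y) mm, with a copper-coloured winding bulging out of it both ways along x, 6 mm below its top. Origin: centre of its underside; z up. About 0.22 kg. Stands on a 3 mm foot plate; grip it across the core's 42 mm (y).
Not all that is in view belongs to the job. Of the things shaped like the orange_bin, the orange one is meant.

How it is judged:
At the end, for the whole second after the job is handed in: Each of the four is in its own bin: origin within 50 mm (bin x) and 44 mm (bin y) of the bin's centre, on its floor (within 6 mm), level within 0.15 rad (face, fins, core up), at rest; the yellow multimeter and black heat sink are within 15 mm of where they started (x of blue_meter in the frame of green_bin between -0.05 and 0.05 m and y of blue_meter in the frame of green_bin between -0.044 and 0.044 m and z of blue_meter in the frame of green_bin below 0.008 m and angle between each of blue_meter, silver_sink, transformer's own z axis and vertical below 0.15 rad and linear speed of each of blue_meter, silver_sink, driver, transformer below 0.02 m/s and angular speed of each of blue_meter, silver_sink, driver, transformer below 0.3 rad/s and x of silver_sink in the frame of white_bin between -0.05 and 0.05 m and y of silver_sink in the frame of white_bin between -0.044 and 0.044 m and z of silver_sink in the frame of white_bin below 0.008 m and x of driver in the frame of orange_bin between -0.05 and 0.05 m and y of driver in the frame of orange_bin between -0.044 and 0.044 m and z of driver in the frame of orange_bin below 0.022 m and angle between driver's own x axis and vertical between 1.42 and 1.72 rad and x of transformer in the frame of black_bin between -0.05 and 0.05 m and y of transformer in the frame of black_bin between -0.044 and 0.044 m and z of transformer in the frame of black_bin below 0.008 m and distance of each of yellow_meter, black_sink from where it was at the start of the episode below 0.015 m); the robot touches nothing.
It fails at once if the yellow multimeter is moved by 15 mm or more (distance of yellow_meter from where it was at the start of the episode above 0.015 m).
It fails at once if the black heat sink is moved by 15 mm or more (distance of black_sink from where it was at the start of the episode above 0.015 m).
It also fails if it takes over 96 s, if anything falls off the work surface, if the arm or the gripper's body presses on something with over 40 N, if the wrist force passes 120 N, or if a joint passes its speed limit or range.

ROBOT

A 6-joint arm with a two-finger parallel gripper is mounted at the origin on the work surface. World frame = base frame: x ahead of the robot, y to its left, z up, the work surface at z = 0. Lengths are in m, angles in rad, forces in N, time in s.
With the tool pointing down it reaches from about 0.15 to 0.775 m from the base axis. Payload 6.1 kg.
Tool frame: the origin (TCP) lies midway between the tips of the shut fingers; the grasp point (between the pads) lies 19 mm behind it; z points along the fingers, y is the line along which they close (so a half turn about z gives the same grasp; the last joint's range is limited). The gripper opens to 85 mm and grips with 20 to 120 N. Pads are 22 mm wide; open, the fingers measure 114 mm over their backs; the gripper's body (76 mm by 85 mm) begins 54 mm behind the grasp point. The pads swing forward as they close: fully open they stand 13 mm farther back than shut.
Start: joints at [-1.132, 0.126, -0.04, 1.405, 0, 1.571], TCP at [0.223, -0.475, 0.231] pointing down, gripper open.
Joint ranges: [-2.72, 2.72], [-0.95, 1.95], [-1.27, 1.35], [-1.78, 2.02], [-1.46, 1.47], [-3.14, 3.14]. Speed limits (rad/s): [2.39, 2.39, 3.01, 3.14, 3.14, 3.14].

INTERFACE

Orientations are given as a rotation vector (axis times angle).
In Python, from station import robot gives the robot as it stands.
- The arm moves only by the tool arm_command, never from a script. Its argument "series" is a list of rows, each a list of 3 entries, a list of its own where there are three numbers: the shift along the world's x, y, z in cm, then the turn, a rotation vector about the world's x, y, z in rad, then the finger opening in cm, from 0 to 8.54. A call has 1 to 8 rows; each row is the pose to reach, as a shift and turn from the pose commanded when the call began; what a row does not reach only later rows make up. A row lasts 1/10 s, in which the tool goes at most 50 mm and 8.59 degrees, less where a joint would pass 70% of its speed; a pose out of reach is approached as far as the arm can. A call with a gripper value outside its range is refused whole. The fingers move at their own pace and stop on an object; "grip_force" is the grip in N (left out, the last holds). Time passes only in rows, so rows that repeat a pose let the fingers close. It gives the time, the measured TCP pose, the force, the opening and the grip force at its end, in the units of the state.
- robot.get_state(): the state, without advancing time (a new reading comes with each control period).
- robot.capture(name): name is "scene" or "side" or "wrist"; returns (picture, depth): 384x512x3 uint8, blue, green, red; 384x512 float32, m along the optical axis (not along the pixel's ray), 0 where there is no reading.
- robot.get_calibration(name): a dict with "fx", "fy", "cx", "cy" (pixels), "pose" (4x4, takes a point from camera to world coordinates); the wrist camera has in their place "tool_from_camera" (4x4, takes a point from camera to tool coordinates, whose origin is the TCP and whose axes are the flange's). Camera axes: x right, y down, z forward; pixel columns grow to the right and rows downward; lengths in m; the calibration is good to about 2 mm. The wrist camera is an equidistant fisheye: a pixel r from the principal point sees the ray r / f radians off the axis. A picture is of the moment at which its call begins: read the wrist's pose just before it. get_calibration takes no time and is no camera call.
- robot.sign_off(): hands the job in; it is judged then, once.
Trained networks look in the newest picture that a camera, given by its name, has taken for a name from the list of things; names that differ only in an ending like _2 or _b are one class to them, and where a whole thing is asked for, a point or a joint stands for the part that bears it (a point fixed in the world has none). Each returns a list of dicts, best first, with "conf" (0 to 1); they miss things now and then, are a little off and sometimes report something else, mostly with a low value. They report only what shows in the picture. A call takes as long as a camera call. They do not tell look-alikes from the thing itself.
- robot.spot_in(camera, thing): "box" ([centre column, centre row, width, height] in pixels, round what is visible of it).
- robot.silhouettes(camera, thing): "mask" (384x512 bool, what is visible of it) and "box" ([centre column, centre row, width, height] in pixels, round what is visible of it).
The state is a dict: "time": time; "joints": joint angles; "joint_velocities": joint speeds; "joint_torque": joint torques, N m; "tcp_pos": TCP position; "orientation": TCP orientation; "force": force on the tool from outside, world axes, zero at the start; "torque": the same for the moment, N m; "grip_width": finger opening in m; "grip_force": force on a finger pad.
Only numpy, scipy, OpenCV 4.12 (cv2) and the standard library are available. Lean on these libraries where they do the work, as an engineer would, in place of code of your own. Each camera call takes 0.05 s, during which the arm holds its last target. There are 200 camera calls.

## Working session

There is one attempt and no reset: what is moved stays moved. The work goes in short steps, Python scripts to look and compute and a tool call to move; the robot and the scene stay as the last step left them, time stands still between calls to the robot, and variables do not carry over. Pictures are saved under pics/ and viewed, at most 14 in all, crops included, and the job is handed in when it is done.

Besides the shell and the picture viewer there is one more tool, called after "Emit:" as name(argument=value, ...) on one line, values as JSON. arm_command: Moves the arm, as the interface text tells. Its arguments: {"type":"object","properties":{"series":{"type":"array","items":{"type":"array"}},"grip_force":{"type":"number"}},"required":["series"]}

```bash
mkdir -p pics; ls; cat > h.py <<'E'
import numpy as np, cv2
from station import robot
def cloud(cam, d):
    c=robot.get_calibration(cam); v,u=np.mgrid[:384,:512]
    P=np.stack([(u-c['cx'])/c['fx']*d,(v-c['cy'])/c['fy']*d,d,np.ones_like(d)],-1)
    return (P@np.array(c['pose']).T)[...,:3]
E
python3 - <<'E'
from h import *
s=robot.get_state();print(s['time'],s['tcp_pos'],s['orientation'])
T={}
for cam in ('scene','side'):
    im,d=robot.capture(cam);cv2.imwrite(f'pics/{cam}0.png',im);P=cloud(cam,d);np.save(f'{cam}P.npy',P)
    print(cam,np.array(robot.get_calibration(cam)['pose'])[:3].round(2).tolist())
    for t in ['green_bin','blue_meter','silver_sink','driver','transformer']:
        for r in robot.silhouettes(cam,t):
            m=r['mask']&(d>0)
            if r['conf']<.2 or m.sum()<20: continue
            q=P[m];top=q[q[:,2]>np.percentile(q[:,2],90)-.006]
            rect=cv2.minAreaRect((q[:,:2]*1000).astype(np.float32))
            print(t,round(r['conf'],2),np.round(r['box']),'med',np.median(q,0).round(3),'zmax',np.percentile(q[:,2],95).round(3),'rect',np.round(rect[0]),np.round(rect[1]),round(rect[2]),'bgr',np.median(im[m],0))
E
```

```text
pics
0.0 [ 0.22288795 -0.47488544  0.23050435] [-3.06472138e+00 -6.83443411e-01  5.58147581e-04]
scene [[0.26, 0.72, -0.64, 1.38], [0.97, -0.2, 0.17, -0.2], [-0.01, -0.66, -0.75, 1.02]]
green_bin 0.69 [282. 225.  49.  44.] med [0.643 0.077 0.007] zmax 0.024 rect [649.  75.] [122. 140.] 85 bgr [41. 85. 30.]
blue_meter 0.77 [166. 188.  27.  27.] med [ 0.423 -0.224  0.029] zmax 0.034 rect [ 395. -224.] [ 63. 138.] 71 bgr [104.   63.5  41. ]
silver_sink 0.62 [303. 156.  15.  11.] med [0.395 0.227 0.01 ] zmax 0.032 rect [380. 231.] [40. 68.] 75 bgr [97. 96. 95.]
silver_sink 0.61 [323. 221.  55.  42.] med [0.654 0.195 0.007] zmax 0.025 rect [651. 192.] [124. 162.] 84 bgr [28. 28. 28.]
driver 0.61 [118. 216.  16.  28.] med [ 0.493 -0.381  0.025] zmax 0.032 rect [ 481. -384.] [146.  34.] 14 bgr [41. 40. 41.]
side [[-0.9, -0.24, 0.35, 0.16], [-0.43, 0.48, -0.76, 0.89], [0.01, -0.84, -0.54, 0.69]]
green_bin 0.58 [225. 211.  56.  32.] med [0.655 0.058 0.005] zmax 0.022 rect [648.  74.] [120. 137.] 84 bgr [43. 88. 35.]
blue_meter 0.76 [330. 185.  32.  20.] med [ 0.406 -0.209  0.026] zmax 0.03 rect [ 424. -230.] [ 70. 143.] 60 bgr [98. 51. 36.]
silver_sink 0.89 [285. 272.  24.  23.] med [0.383 0.239 0.024] zmax 0.03 rect [395. 224.] [51. 86.] 54 bgr [127. 129. 130.]
silver_sink 0.38 [318. 162.  27.  10.] med [ 0.485 -0.373  0.018] zmax 0.028 rect [ 494. -376.] [105.  41.] 3 bgr [33. 33. 35.]
driver 0.73 [317. 162.  29.  10.] med [ 0.485 -0.372  0.018] zmax 0.028 rect [ 498. -378.] [ 55. 111.] 76 bgr [33. 33. 35.]
transformer 0.73 [309. 203.  13.  19.] med [ 0.432 -0.061  0.026] zmax 0.038 rect [434. -70.] [35. 41.] 42 bgr [36. 38. 40.]
```

```bash
python3 - <<'E'
import cv2
a=cv2.imread('pics/scene0.png');b=cv2.imread('pics/side0.png')
cv2.imwrite('pics/sc1.png',cv2.resize(a[120:280,90:370],(800,457),interpolation=cv2.INTER_CUBIC))
cv2.imwrite('pics/si1.png',cv2.resize(b[140:320,170:450],(800,514),interpolation=cv2.INTER_CUBIC))
E
```

```text
(no output)
```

View pics/sc1.png

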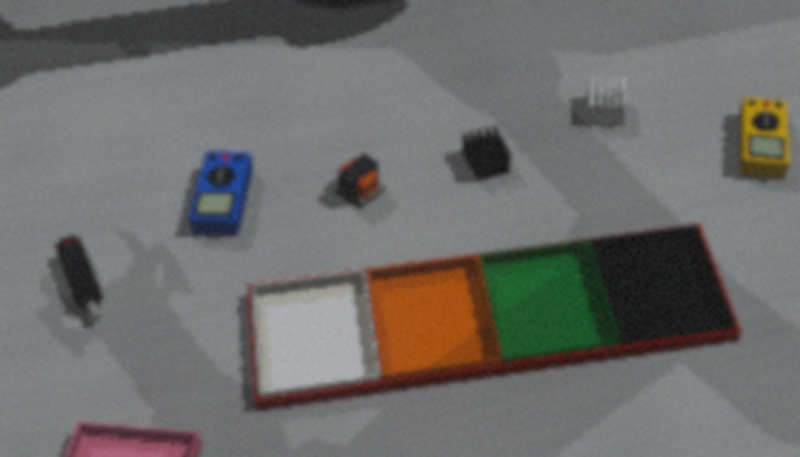

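View pics/si1.png

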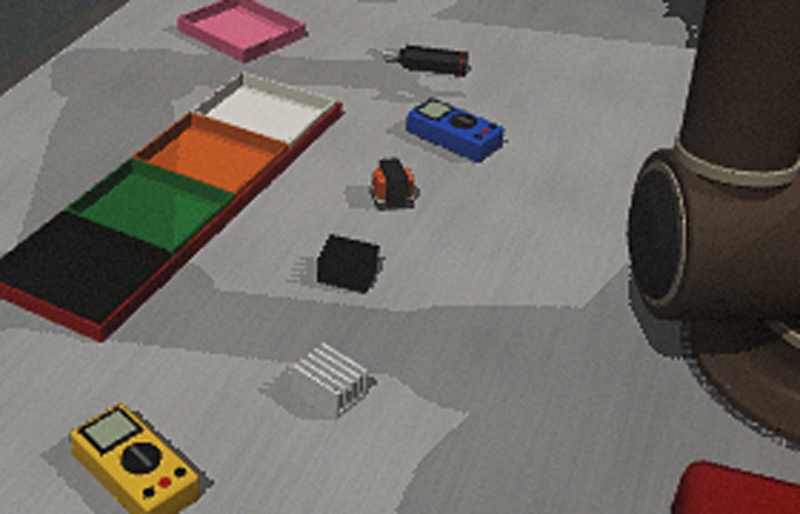

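The scene camera shows, from left to right, the driver (crop 80,275), blue meter (220,195), transformer (358,180), black sink (487,153), silver sink (600,105) and yellow meter (765,138). The bins in order of increasing y are white, orange, green and black. The pink bin is a distractor. Next I'll fuse both depth clouds to get the poses.

```bash
python3 - <<'E'
from h import *
P=np.vstack([np.load(f'{c}P.npy').reshape(-1,3) for c in('scene','side')])
I=np.vstack([cv2.imread(f'pics/{c}0.png').reshape(-1,3) for c in('scene','side')])
src=np.repeat([0,1],384*512)
for n,c,r,h in [('driver',(.49,-.376),.08,.014),('blue',(.41,-.22),.08,.022),('tf',(.43,-.067),.045,.02),('bsink',(.42,.07),.05,.02),('ssink',(.385,.235),.05,.02),('yellow',(.42,.42),.09,.022)]:
    for s in (0,1,2):
        m=(np.hypot(*(P[:,:2]-c).T)<r)&(P[:,2]>h)&(P[:,2]<.06)&((src==s)|(s==2))
        q=P[m]
        if len(q)<8: print(n,s,len(q));continue
        R=cv2.minAreaRect((q[:,:2]*1000).astype(np.float32));ev,V=np.linalg.eigh(np.cov(q[:,:2].T))
        print(n,s,len(q),'z',np.percentile(q[:,2],[50,95]).round(3),'rect',np.round(R[0]),np.round(R[1]),round(R[2]),'pca',np.degrees(np.arctan2(V[1,1],V[0,1])).round(),'mean',q.mean(0).round(3))
# tray
ims=I.astype(int);ok=(P[:,2]>-.01)&(P[:,2]<.035)&(P[:,0]>.52)&(P[:,0]<.8)&(abs(P[:,1])<.35)
b,g,r=ims.T
for n,m in [('tray red',(r>1.8*g)&(abs(g-b)<25)&(r>50)),('orange',(r>100)&(g>.35*r)&(g<.65*r)&(b<.3*r)),('green',(g>1.6*r)&(g>1.5*b)),('above',(P[:,2]>.012))]:
  for s in (0,1,2):
    q=P[m&ok&((src==s)|(s==2))]
    R=cv2.minAreaRect((q[:,:2]*1000).astype(np.float32));print(n,s,len(q),np.round(R[0]),np.round(R[1]),round(R[2],1),q.mean(0).round(3))
E
```

```text
driver 0 259 z [0.026 0.032] rect [ 497. -379.] [114.  28.] 11 pca -169.0 mean [ 0.493 -0.38   0.026]
driver 1 139 z [0.023 0.029] rect [ 494. -374.] [107.  26.] 11 pca -171.0 mean [ 0.486 -0.374  0.022]
driver 2 398 z [0.025 0.031] rect [ 497. -377.] [114.  32.] 11 pca -170.0 mean [ 0.491 -0.378  0.024]
blue 0 432 z [0.03  0.034] rect [ 411. -224.] [ 53. 108.] 71 pca 162.0 mean [ 0.416 -0.224  0.03 ]
blue 1 272 z [0.027 0.031] rect [ 409. -224.] [ 55. 103.] 72 pca 164.0 mean [ 0.407 -0.218  0.027]
blue 2 704 z [0.029 0.033] rect [ 411. -224.] [ 55. 108.] 72 pca 162.0 mean [ 0.413 -0.222  0.029]
tf 0 154 z [0.036 0.042] rect [435. -75.] [43. 45.] 30 pca 119.0 mean [ 0.441 -0.075  0.035]
tf 1 131 z [0.032 0.039] rect [434. -73.] [42. 41.] 28 pca 143.0 mean [ 0.433 -0.068  0.032]
tf 2 285 z [0.035 0.041] rect [435. -75.] [43. 45.] 30 pca 133.0 mean [ 0.437 -0.072  0.033]
bsink 0 132 z [0.029 0.034] rect [429.  72.] [54. 42.] 4 pca 173.0 mean [0.431 0.071 0.028]
bsink 1 218 z [0.028 0.031] rect [429.  72.] [51. 44.] 8 pca -172.0 mean [0.428 0.074 0.027]
bsink 2 350 z [0.028 0.033] rect 
[... 679 characters left out ...]
.013]
tray red 1 782 [655. -45.] [241. 624.] 4.7 [0.635 0.026 0.011]
tray red 2 1598 [655. -45.] [242. 625.] 4.7 [ 0.67  -0.009  0.012]
orange 0 1182 [639. -45.] [111. 138.] 83.0 [ 0.635 -0.049  0.007]
orange 1 735 [642.  18.] [248. 137.] 85.9 [ 0.639 -0.061  0.008]
orange 2 1917 [643.  18.] [248. 140.] 85.7 [ 0.636 -0.054  0.007]
green 0 1356 [648.  76.] [118. 140.] 83.6 [0.645 0.077 0.008]
green 1 943 [647.  74.] [120. 136.] 84.0 [0.651 0.06  0.008]
green 2 2299 [648.  75.] [122. 139.] 84.3 [0.647 0.07  0.008]
above 0 1946 [646.   4.] [237. 712.] 6.2 [0.659 0.    0.02 ]
above 1 1536 [643.   4.] [237. 713.] 6.4 [0.642 0.042 0.018]
above 2 3482 [645.   4.] [239. 713.] 6.2 [0.651 0.019 0.019]
```

Emit:
arm_command(series=[[[5, 2, -1], [0, 0, -0.1], 8.54], [[10, 4, -3], [0, 0, -0.2], 8.54], [[15, 6, -5], [0, 0, -0.26], 8.54], [[20, 8, -7], [0, 0, -0.26], 8.54], [[26, 9.6, -9], [0, 0, -0.26], 8.54], [[26, 9.6, -9], [0, 0, -0.26], 8.54], [[26, 9.6, -9], [0, 0, -0.26], 8.54], [[26, 9.6, -9], [0, 0, -0.26], 8.54]])

```text
time: 1.4
tcp_pos: [0.4835, -0.3785, 0.1404]
orientation: [-3.128, -0.283, 0.002]
force: [-0.8, -1.2, 0.4]
grip_width: 0.0854
grip_force: 0.0
```

```bash
cat >> h.py <<'E'
from scipy.spatial.transform import Rotation as Rn
def st():
    s=robot.get_state(); R=Rn.from_rotvec(s['orientation']).as_matrix()
    return s,R,np.array(s['tcp_pos'])
def wrist(name):
    s,R,t=st(); c=robot.get_calibration('wrist'); im,d=robot.capture('wrist'); cv2.imwrite(f'pics/{name}.png',im)
    v,u=np.mgrid[:384,:512]; a=(u-c['cx'])/c['fx']; b=(v-c['cy'])/c['fy']; r=np.hypot(a,b)+1e-9
    k=np.tan(np.minimum(r,1.45))/r
    P=np.stack([a*k*d,b*k*d,d,np.ones_like(d)],-1)@np.array(c['tool_from_camera']).T
    P=P[...,:3]@R.T+t; P[d<=0]=np.nan
    return im,P
def top(P,c,r,h,hm=.06):
    q=P.reshape(-1,3); q=q[(np.hypot(*(q[:,:2]-c).T)<r)&(q[:,2]>h)&(q[:,2]<hm)]
    R=cv2.minAreaRect((q[:,:2]*1000).astype(np.float32))
    ev,V=np.linalg.eigh(np.cov(q[:,:2].T))
    print('n',len(q),'z50/95',np.percentile(q[:,2],[50,95]).round(4),'rect',np.round(R[0],1),np.round(R[1],1),round(R[2],1),'pca',np.degrees(np.arctan2(V[1,1],V[0,1])).round(1))
def go(x,y,z,c):
    s,R,t=st(); cur=np.degrees(np.arctan2(R[1,1],R[0,1])); d=(c-cur+90)%180-90
    print('t',round(s['time'],2),'tcp',t.round(4),'c',cur.round(1),'j6',round(s['joints'][5],2),'tilt',R[2].round(3),'-> shift cm',((np.array([x,y,z])-t)*100).round(2),'turn',np.radians(d).round(3))
E
python3 - <<'E'
from h import *
im,P=wrist('w1'); top(P,(.49,-.376),.075,.012); top(P,(.41,-.224),.08,.022)
go(.483,-.379,.004,100)
E
```

```text
n 3013 z50/95 [0.0272 0.0299] rect [ 494.6 -381. ] [108.4  27.7] 11.1 pca -168.6
n 3780 z50/95 [0.0295 0.0326] rect [ 409.7 -226.8] [ 52.1 104.4] 72.8 pca 162.6
t 1.45 tcp [ 0.4829 -0.3791  0.1411] c -79.7 j6 2.3 tilt [-0.001 -0.    -1.   ] -> shift cm [ 1.000e-02  1.000e-02 -1.371e+01] turn -0.005
```

View pics/w1.png

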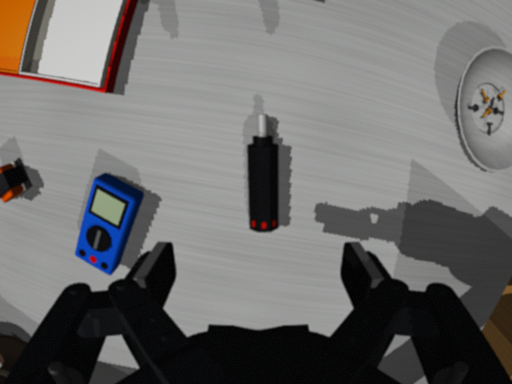

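The wrist view shows the driver at (263,185), shank away from the gripper, and the blue meter at (110,225). The sizes match (108x28 and 104x52).

Emit:
arm_command(series=[[[-0.2, -0.5, -5], [0, 0, 0.015], 6], [[-0.2, -0.5, -10], [0, 0, 0.015], 6], [[-0.2, -0.5, -13], [0, 0, 0.015], 6], [[-0.2, -0.5, -13.7], [0, 0, 0.015], 6], [[-0.2, -0.5, -13.7], [0, 0, 0.015], 2], [[-0.2, -0.5, -13.7], [0, 0, 0.015], 2], [[-0.2, -0.5, -13.7], [0, 0, 0.015], 2], [[-0.2, -0.5, -13.7], [0, 0, 0.015], 2]], grip_force=40)

```text
time: 2.25
tcp_pos: [0.4823, -0.3857, 0.0072]
orientation: [3.123, 0.303, 0.005]
force: [-1.7, -0.4, 7.7]
grip_width: 0.0272
grip_force: 40.3
```

Emit:
arm_command(series=[[[0, 0, 4], [0, 0, 0], 2], [[0, 0, 8], [0, 0, 0], 2], [[2, 5, 11], [0, 0, -0.1], 2], [[4, 10, 11], [0, 0, -0.2], 2], [[6, 15, 11], [0, 0, -0.3], 2], [[8, 20, 11], [0, 0, -0.3], 2], [[10, 25, 11], [0, 0, -0.3], 2], [[12, 30, 11], [0, 0, -0.3], 2]])

```text
time: 3.05
tcp_pos: [0.5909, -0.1098, 0.1157]
orientation: [3.137, -0.167, 0.003]
force: [0.5, 0.3, -1.1]
grip_width: 0.0269
grip_force: 40.0
```

Emit:
arm_command(series=[[[1.9, 4.4, 0], [0, 0, 0], 2], [[1.9, 4.4, 0], [0, 0, 0], 2], [[1.9, 4.4, 0], [0, 0, 0], 2], [[1.9, 4.4, 0], [0, 0, 0], 2], [[1.9, 4.4, 0], [0, 0, 0], 2]])

```text
time: 3.55
tcp_pos: [0.6087, -0.0691, 0.1147]
orientation: [3.137, -0.17, 0.001]
force: [1.2, -0.4, -1.3]
grip_width: 0.0267
grip_force: 40.0
```

```bash
python3 - <<'E'
from h import *
im,P=wrist('w2'); hsv=cv2.cvtColor(im,cv2.COLOR_BGR2HSV)
ok=np.isfinite(P[...,0])&(P[...,2]<.04)
for n,lo,hi in [('orange',8,22),('green',45,75)]:
    m=cv2.inRange(hsv,(lo,120,40),(hi,255,255))>0
    q=P[m&ok]; q=q[(abs(q[:,0]-.64)<.1)]
    l,L,S,c=cv2.connectedComponentsWithStats(m.astype(np.uint8)); k=1+np.argmax(S[1:,4]); q=P[(L==k)&ok]
    R=cv2.minAreaRect((q[:,:2]*1000).astype(np.float32)); print(n,len(q),np.round(R[0]),np.round(R[1]),round(R[2],1),np.percentile(q[:,2],[5,50,95]).round(4))
go(.620,-.0405,.012,84)
E
```

```text
orange 16902 [637. -42.] [127. 140.] 84.9 [0.0051 0.0064 0.0238]
green 15179 [650.  80.] [133. 136.] 84.6 [0.0051 0.0063 0.0237]
t 3.6 tcp [ 0.6087 -0.0691  0.1146] c -96.2 j6 3.14 tilt [ 0.  0. -1.] -> shift cm [  1.13   2.86 -10.26] turn 0.004
```

View pics/w2.png

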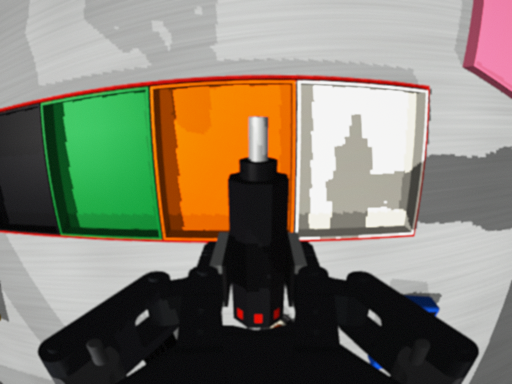

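The driver is held level over the bins (258,220). The wrist joint is at its limit, so I'll turn it back 0.15 rad; the fit allows that.

Emit:
arm_command(series=[[[0, 0, 0], [0, 0, 0.08], 2], [[0.5, 1, 0], [0, 0, 0.15], 2], [[1.3, 2.7, 0], [0, 0, 0.16], 2], [[1.3, 2.7, 0], [0, 0, 0.16], 2], [[1.3, 2.7, 0], [0, 0, 0.16], 2]])

```text
time: 4.1
tcp_pos: [0.6222, -0.0406, 0.1142]
orientation: [3.14, 0.083, -0.0]
force: [-0.7, -0.3, -1.4]
grip_width: 0.0269
grip_force: 40.0
```

```bash
python3 - <<'E'
from h import *
go(.6225,-.042,.012,92)
E
```

```text
t 4.1 tcp [ 0.6222 -0.0406  0.1142] c -87.0 j6 3.02 tilt [-0.  0. -1.] -> shift cm [  0.03  -0.14 -10.22] turn -0.018
```

Emit:
arm_command(series=[[[0, 0, -4], [0, 0, 0], 2], [[0, 0, -8], [0, 0, 0], 2], [[0, 0, -9.5], [0, 0, 0], 2], [[0, 0, -10.2], [0, 0, 0], 2], [[0, 0, -10.2], [0, 0, 0], 2], [[0, 0, -10.2], [0, 0, 0], 2], [[0, 0, -10.2], [0, 0, 0], 5], [[0, 0, -10.2], [0, 0, 0], 5]])

```text
time: 4.9
tcp_pos: [0.6225, -0.0409, 0.0127]
orientation: [3.14, 0.084, 0.001]
force: [-0.1, -0.3, 0.1]
grip_width: 0.0497
grip_force: 0.0
```

Emit:
arm_command(series=[[[0, 0, 0], [0, 0, 0], 5], [[0, 0, 3], [0, 0, 0], 5], [[0, 0, 7], [0, 0, 0], 5], [[0, 0, 10], [0, 0, 0], 8], [[-5, -4, 10], [0, 0, -0.1], 8.54], [[-9, -8, 10], [0, 0, -0.2], 8.54], [[-13, -12, 10], [0, 0, -0.2], 8.54], [[-17, -16, 10], [0, 0, -0.2], 8.54]])

```text
time: 5.7
tcp_pos: [0.4746, -0.1779, 0.1125]
orientation: [3.133, -0.228, 0.001]
force: [0.8, -1.6, 0.5]
grip_width: 0.0853
grip_force: 0.0
```

```bash
python3 - <<'E'
from h import *
im,P=wrist('w3'); top(P,(.62,-.042),.08,.026);top(P,(.41,-.227),.08,.022)
top(P,(.435,-.073),.045,.02)
go(.4097,-.2268,.008,72.7)
E
```

```text
n 2276 z50/95 [0.0326 0.0349] rect [627.7 -68. ] [88.4 80.3] 2.9 pca -176.9
n 5499 z50/95 [0.0297 0.0326] rect [ 409.7 -225.6] [ 52.  104.2] 72.5 pca 162.2
n 701 z50/95 [0.0324 0.0394] rect [442.1 -78.2] [46. 30.] 83.5 pca 90.3
t 5.75 tcp [ 0.4695 -0.1818  0.1125] c -98.6 j6 2.92 tilt [-0.003  0.003 -1.   ] -> shift cm [ -5.98  -4.5  -10.45] turn -0.152
```

View pics/w3.png

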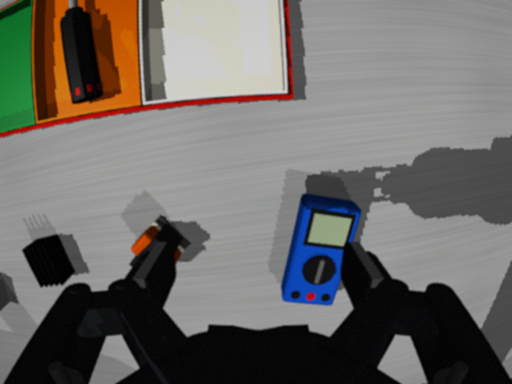

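The driver lies in the orange bin (82,55) and the blue meter is at (322,250). I'll flip the gripper by half a turn to get wrist range back, then grip the meter.

Emit:
arm_command(series=[[[-2, -1, 0], [0, 0, 0.15], 8.54], [[-4.3, -2.5, 0], [0, 0, 0.3], 8.54], [[-4.3, -2.5, 0], [0, 0, 0.45], 8.54], [[-4.3, -2.5, 0], [0, 0, 0.6], 8.54], [[-4.3, -2.5, 0], [0, 0, 0.75], 8.54], [[-4.3, -2.5, 0], [0, 0, 0.9], 8.54], [[-4.3, -2.5, 0], [0, 0, 1.05], 8.54], [[-4.3, -2.5, 0], [0, 0, 1.19], 8.54]])

```text
time: 6.55
tcp_pos: [0.433, -0.202, 0.1125]
orientation: [2.719, 1.574, 0.0]
force: [0.2, -0.4, 0.1]
grip_width: 0.0856
grip_force: 0.0
```

Emit:
arm_command(series=[[[0, 0, 0], [0, 0, 0.15], 8.54], [[0, 0, 0], [0, 0, 0.3], 8.54], [[0, 0, 0], [0, 0, 0.45], 8.54], [[0, 0, 0], [0, 0, 0.6], 8.54], [[0, 0, 0], [0, 0, 0.75], 8.54], [[0, 0, 0], [0, 0, 0.9], 8.54], [[0, 0, 0], [0, 0, 1.05], 8.54], [[0, 0, 0], [0, 0, 1.19], 8.54]])

```text
time: 7.35
tcp_pos: [0.433, -0.202, 0.1124]
orientation: [1.369, 2.827, -0.0]
force: [-0.4, 0.1, -0.2]
grip_width: 0.0851
grip_force: 0.0
```

Emit:
arm_command(series=[[[0, 0, 0], [0, 0, 0.15], 8.54], [[0, 0, 0], [0, 0, 0.3], 8.54], [[0, 0, 0], [0, 0, 0.45], 8.54], [[0, 0, 0], [0, 0, 0.6], 8.54], [[0, 0, 0], [0, 0, 0.61], 8.54], [[0, 0, 0], [0, 0, 0.61], 8.54]])

```text
time: 7.95
tcp_pos: [0.433, -0.202, 0.1124]
orientation: [0.471, 3.106, -0.0]
force: [-0.3, 0.0, 0.3]
grip_width: 0.0855
grip_force: 0.0
```

```bash
python3 - <<'E'
from h import *
im,P=wrist('w4'); top(P,(.41,-.226),.08,.022);top(P,(.435,-.073),.045,.02)
m=(P[...,2]>.015)&(P[...,2]<.045)&(np.hypot(P[...,0]-.435,P[...,1]+.073)<.05)
h=cv2.cvtColor(im,cv2.COLOR_BGR2HSV)
q=P[m&(h[...,1]<100)&(P[...,2]>.034)];print('core',len(q),cv2.minAreaRect((q[:,:2]*1000).astype(np.float32)))
go(.4097,-.2262,.008,72.6)
E
```

```text
n 7748 z50/95 [0.0295 0.0326] rect [ 408.8 -225.6] [ 52.  103.5] 73.1 pca 162.3
n 2054 z50/95 [0.0381 0.0398] rect [433.6 -77.6] [40.6 43. ] 33.9 pca 123.8
core 1211 ((433.8779602050781, -77.43356323242188), (22.846885681152344, 42.929779052734375), 34.17229080200195)
t 8.0 tcp [ 0.4329 -0.202   0.1123] c 72.8 j6 -0.14 tilt [-0. -0. -1.] -> shift cm [ -2.32  -2.42 -10.43] turn -0.003
```

Emit:
arm_command(series=[[[-2.4, -2.4, -2], [0, 0, 0], 8.54], [[-2.4, -2.4, -6], [0, 0, 0], 8.54], [[-2.4, -2.4, -9.5], [0, 0, 0], 8], [[-2.4, -2.4, -10.7], [0, 0, 0], 8], [[-2.4, -2.4, -10.7], [0, 0, 0], 4.5], [[-2.4, -2.4, -10.7], [0, 0, 0], 4.5], [[-2.4, -2.4, -10.7], [0, 0, 0], 4.5], [[-2.4, -2.4, -10.7], [0, 0, 0], 4.5]], grip_force=50)

```text
time: 8.8
tcp_pos: [0.4101, -0.2266, 0.0069]
orientation: [0.466, 3.104, -0.002]
force: [-0.8, 0.2, 3.5]
grip_width: 0.0511
grip_force: 54.5
```

Emit:
arm_command(series=[[[0, 0, 4], [0, 0, 0], 4.5], [[0, 0, 8], [0, 0, 0], 4.5], [[4, 4, 9], [0, 0, 0.1], 4.5], [[7, 8, 9], [0, 0, 0.2], 4.5], [[10, 12, 9], [0, 0, 0.2], 4.5], [[13, 16, 9], [0, 0, 0.2], 4.5], [[16, 20, 9], [0, 0, 0.2], 4.5], [[19, 24, 9], [0, 0, 0.2], 4.5]])

```text
time: 9.6
tcp_pos: [0.5958, 0.0102, 0.0961]
orientation: [0.153, 3.137, -0.0]
force: [1.9, -0.7, -0.8]
grip_width: 0.051
grip_force: 53.8
```

Emit:
arm_command(series=[[[3, 3, 0], [0, 0, 0], 4.5], [[4.9, 6.4, 0], [0, 0, 0], 4.5], [[4.9, 6.4, 0], [0, 0, 0], 4.5], [[4.9, 6.4, 0], [0, 0, 0], 4.5]])

```text
time: 10.0
tcp_pos: [0.6436, 0.073, 0.0952]
orientation: [-0.151, -3.138, 0.001]
force: [-0.2, -0.9, -1.8]
grip_width: 0.0509
grip_force: 53.8
```

```bash
python3 - <<'E'
from h import *
im,P=wrist('w5')
go(.649,.078,.012,84)
E
```

```text
t 10.05 tcp [0.6432 0.0721 0.0953] c 84.4 j6 0.21 tilt [ 0. -0. -1.] -> shift cm [ 0.58  0.59 -8.33] turn -0.007
```

View pics/w5.png

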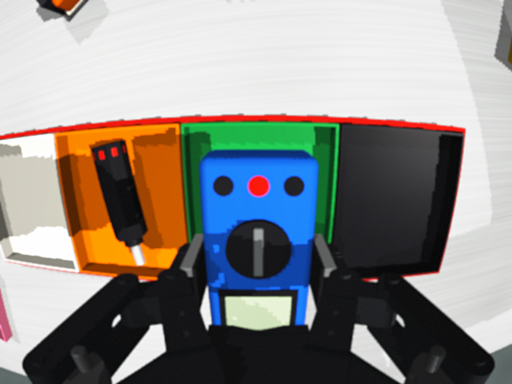

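The meter is held flat and aligned with the green bin (260,260), so I'm lowering it.

Emit:
arm_command(series=[[[0.6, 0.6, -3], [0, 0, 0], 4.5], [[0.6, 0.6, -6], [0, 0, 0], 4.5], [[0.6, 0.6, -7.5], [0, 0, 0], 4.5], [[0.6, 0.6, -8.3], [0, 0, 0], 4.5], [[0.6, 0.6, -8.3], [0, 0, 0], 4.5], [[0.6, 0.6, -8.3], [0, 0, 0], 4.5], [[0.6, 0.6, -8.3], [0, 0, 0], 6.3], [[0.6, 0.6, -8.3], [0, 0, 0], 6.3]])

```text
time: 10.85
tcp_pos: [0.6502, 0.0781, 0.0132]
orientation: [0.154, 3.136, 0.0]
force: [-0.0, -0.0, 0.2]
grip_width: 0.0631
grip_force: 0.0
```

Emit:
arm_command(series=[[[0, 0, 0], [0, 0, 0], 6.3], [[0, 0, 3], [0, 0, 0], 6.3], [[0, 0, 7], [0, 0, 0], 6.3], [[0, 0, 10], [0, 0, 0], 8.54], [[-6, -4, 10], [0, 0, 0.15], 8.54], [[-11, -8, 10], [0, 0, 0.3], 8.54], [[-16, -12, 10], [0, 0, 0.45], 8.54], [[-20, -15, 10], [0, 0, 0.6], 8.54]])

```text
time: 11.65
tcp_pos: [0.4878, -0.0421, 0.1125]
orientation: [-0.791, 3.04, -0.001]
force: [-0.6, -1.2, 0.2]
grip_width: 0.0853
grip_force: 0.0
```

```bash
python3 - <<'E'
from h import *
im,P=wrist('w6')
top(P,(.434,-.0775),.045,.02)
m=(P[...,2]>.034)&(P[...,2]<.045)&(np.hypot(P[...,0]-.435,P[...,1]+.073)<.05)
h=cv2.cvtColor(im,cv2.COLOR_BGR2HSV)
q=P[m&(h[...,1]<100)];print('core',len(q),cv2.minAreaRect((q[:,:2]*1000).astype(np.float32)))
top(P,(.649,.078),.08,.027)
go(.434,-.0775,.01,124)
E
```

```text
n 2447 z50/95 [0.0387 0.0401] rect [434.3 -77.2] [39.6 42.3] 34.6 pca 123.9
core 1642 ((434.5429382324219, -77.1362075805664), (22.102474212646484, 42.25170135498047), 34.249290466308594)
  avg = a.mean(axis, **keepdims_kw)
  ret = um.true_divide(
h.py:21: RuntimeWarning: Degrees of freedom <= 0 for slice
  ev,V=np.linalg.eigh(np.cov(q[:,:2].T))
  c *= np.true_divide(1, fact)
  c *= np.true_divide(1, fact)
Traceback (most recent call last):
  File "h.py", line 22, in top
    print('n',len(q),'z50/95',np.percentile(q[:,2],[50,95]).round(4),'rect',np.round(R[0],1),np.round(R[1],1),round(R[2],1),'pca',np.degrees(np.arctan2(V[1,1],V[0,1])).round(1))
                              ~~~~~~~~~~~~~^^^^^^^^^^^^^^^^
IndexError: index -1 is out of bounds for axis 0 with size 0
```

Emit:
arm_command(series=[[[0, 0, -2], [0, 0, 0.08], 8.54], [[0, 0, -3], [0, 0, 0.08], 8.54], [[0, 0, -3], [0, 0, 0.08], 8.54]])

```text
time: 12.0
tcp_pos: [0.4884, -0.0411, 0.0811]
orientation: [0.898, -3.008, -0.001]
force: [-0.5, -0.7, 0.1]
grip_width: 0.0855
grip_force: 0.0
```

```bash
python3 - <<'E'
from h import *
go(.4344,-.0772,.012,124)
E
```

```text
t 12.0 tcp [ 0.4884 -0.0411  0.0811] c 123.3 j6 -0.66 tilt [ 0.002  0.002 -1.   ] -> shift cm [-5.4  -3.61 -6.91] turn 0.013
```

Emit:
arm_command(series=[[[-4, -2.6, 0], [0, 0, 0.01], 8.54], [[-5.4, -3.6, 0], [0, 0, 0.01], 8.54], [[-5.4, -3.6, -2], [0, 0, 0.01], 8.54], [[-5.4, -3.6, -5], [0, 0, 0.01], 7.5], [[-5.4, -3.6, -7.3], [0, 0, 0.01], 7], [[-5.4, -3.6, -7.3], [0, 0, 0.01], 7], [[-5.4, -3.6, -7.3], [0, 0, 0.01], 3.5], [[-5.4, -3.6, -7.3], [0, 0, 0.01], 3.5]])

```text
time: 12.8
tcp_pos: [0.4365, -0.0772, 0.0107]
orientation: [-0.916, 3.003, -0.001]
force: [-2.1, 2.3, 4.6]
grip_width: 0.0418
grip_force: 2.7
```

Emit:
arm_command(series=[[[0, 0, 0], [0, 0, 0], 3.5], [[0, 0, 0], [0, 0, 0], 3.5]])

```text
time: 13.0
tcp_pos: [0.4367, -0.0774, 0.0109]
orientation: [-0.916, 3.002, -0.002]
force: [-0.4, 1.4, 7.6]
grip_width: 0.0412
grip_force: 52.5
```

Emit:
arm_command(series=[[[0, 0, 4], [0, 0, 0], 3.5], [[0, 0, 8], [0, 0, -0.1], 3.5], [[4, 2, 9], [0, 0, -0.2], 3.5], [[8, 5, 9], [0, 0, -0.3], 3.5], [[12, 9, 9], [0, 0, -0.4], 3.5], [[15, 13, 9], [0, 0, -0.5], 3.5], [[18, 17, 9], [0, 0, -0.6], 3.5], [[20, 21, 9], [0, 0, -0.7], 3.5]])

```text
time: 13.8
tcp_pos: [0.6362, 0.1331, 0.0991]
orientation: [0.177, 3.136, -0.001]
force: [1.0, -0.0, -1.2]
grip_width: 0.0409
grip_force: 52.3
```

Emit:
arm_command(series=[[[1.5, 4, 0], [0, 0, 0], 3.5], [[2.5, 6.2, 0], [0, 0, 0], 3.5], [[2.5, 6.2, 0], [0, 0, 0], 3.5], [[2.5, 6.2, 0], [0, 0, 0], 3.5]])

```text
time: 14.2
tcp_pos: [0.6594, 0.194, 0.0987]
orientation: [-0.168, -3.136, 0.001]
force: [-1.2, -0.6, -2.5]
grip_width: 0.0412
grip_force: 52.2
```

```bash
python3 - <<'E'
from h import *
im,P=wrist('w7')
go(.661,.195,.0165,84)
E
```

```text
t 14.25 tcp [0.6592 0.1932 0.099 ] c 83.8 j6 0.39 tilt [ 0.001 -0.001 -1.   ] -> shift cm [ 0.18  0.18 -8.25] turn 0.003
```

View pics/w7.png

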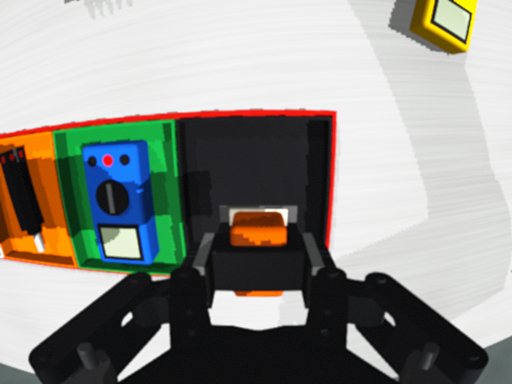

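The transformer is upright over the black bin (258,240), and the meter and driver are sitting in theirs.

Emit:
arm_command(series=[[[0.1, 0.2, -3], [0, 0, 0], 3.5], [[0.1, 0.2, -6], [0, 0, 0], 3.5], [[0.1, 0.2, -7.5], [0, 0, 0], 3.5], [[0.1, 0.2, -8.3], [0, 0, 0], 3.5], [[0.1, 0.2, -8.3], [0, 0, 0], 3.5], [[0.1, 0.2, -8.3], [0, 0, 0], 3.5], [[0.1, 0.2, -8.3], [0, 0, 0], 5.8], [[0.1, 0.2, -8.3], [0, 0, 0], 5.8]])

```text
time: 15.05
tcp_pos: [0.6615, 0.1958, 0.0174]
orientation: [0.169, 3.135, 0.001]
force: [0.3, -0.9, -0.6]
grip_width: 0.0575
grip_force: 0.0
```

Emit:
arm_command(series=[[[0, 0, 0], [0, 0, 0], 5.8], [[0, 0, 3], [0, 0, 0], 5.8], [[0, 0, 7], [0, 0, 0], 5.8], [[0, 0, 10], [0, 0, 0], 8.54], [[-6, 1, 10], [0, 0, -0.1], 8.54], [[-11, 2, 10], [0, 0, -0.2], 8.54], [[-16, 3, 10], [0, 0, -0.24], 8.54], [[-20, 3.5, 10], [0, 0, -0.24], 8.54]])

```text
time: 15.85
tcp_pos: [0.4622, 0.2306, 0.1165]
orientation: [0.545, 3.093, 0.001]
force: [-0.4, 0.9, 0.9]
grip_width: 0.0856
grip_force: 0.0
```

Emit:
arm_command(series=[[[-5, 0, 0], [0, 0, 0], 8.54], [[-5, 0, 0], [0, 0, 0], 8.54], [[-5, 0, 0], [0, 0, 0], 8.54]])

```text
time: 16.15
tcp_pos: [0.4132, 0.2306, 0.1171]
orientation: [0.541, 3.093, 0.002]
force: [1.0, 0.1, 0.6]
grip_width: 0.0853
grip_force: 0.0
```

```bash
python3 - <<'E'
from h import *
im,P=wrist('w8')
top(P,(.385,.23),.045,.022)
top(P,(.385,.23),.045,.026)
go(.385,.23,.008,70)
E
```

```text
n 1372 z50/95 [0.0309 0.0321] rect [385.  228.3] [39.8 50.3] 71.7 pca 160.5
n 1278 z50/95 [0.031  0.0321] rect [385.1 228.3] [39.8 50.2] 71.7 pca 160.6
t 16.2 tcp [0.4144 0.2308 0.1171] c 70.1 j6 0.86 tilt [-0.002  0.002 -1.   ] -> shift cm [ -2.94  -0.08 -10.91] turn -0.002
```

View pics/w8.png

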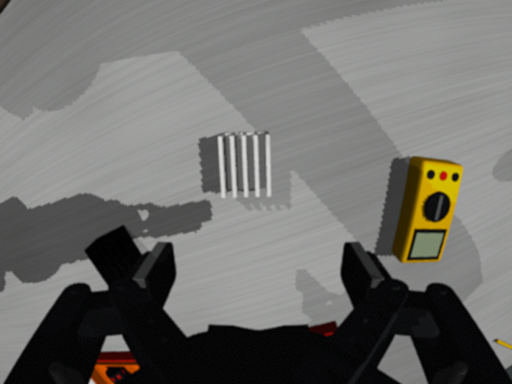

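The silver sink is at (245,165) with its fins pointing away from the gripper; the yellow meter (428,210) is well clear.

Emit:
arm_command(series=[[[-2.9, -0.2, 0], [0, 0, 0.02], 8.54], [[-2.9, -0.2, -4], [0, 0, 0.02], 8], [[-2.9, -0.2, -8], [0, 0, 0.02], 7], [[-2.9, -0.2, -10.5], [0, 0, 0.02], 6.5], [[-2.9, -0.2, -11.1], [0, 0, 0.02], 6.5], [[-2.9, -0.2, -11.1], [0, 0, 0.02], 3.4], [[-2.9, -0.2, -11.1], [0, 0, 0.02], 3.4], [[-2.9, -0.2, -11.1], [0, 0, 0.02], 3.4]], grip_force=35)

```text
time: 17.0
tcp_pos: [0.3863, 0.229, 0.0068]
orientation: [0.513, 3.097, 0.003]
force: [0.5, -0.6, -0.1]
grip_width: 0.0395
grip_force: 36.0
```

Emit:
arm_command(series=[[[0, 0, 0], [0, 0, 0], 3.4], [[0, 0, 0], [0, 0, 0], 3.4]])

```text
time: 17.2
tcp_pos: [0.3858, 0.2288, 0.0065]
orientation: [0.512, 3.097, 0.002]
force: [0.5, -0.5, 5.6]
grip_width: 0.0392
grip_force: 36.8
```

Emit:
arm_command(series=[[[0, 0, 4], [0, 0, 0], 3.4], [[0, 0, 8], [0, 0, 0], 3.4], [[3, -4, 11], [0, 0, 0.1], 3.4], [[6, -8, 11], [0, 0, 0.2], 3.4], [[9, -12, 11], [0, 0, 0.2], 3.4], [[12, -16, 11], [0, 0, 0.2], 3.4], [[15, -20, 11], [0, 0, 0.2], 3.4], [[18, -24, 11], [0, 0, 0.2], 3.4]])

```text
time: 18.0
tcp_pos: [0.5613, -0.0078, 0.1156]
orientation: [0.201, 3.135, 0.0]
force: [0.5, 0.3, 0.6]
grip_width: 0.0393
grip_force: 36.1
```

Emit:
arm_command(series=[[[2, -5, 0], [0, 0, 0], 3.4], [[4, -10, 0], [0, 0, 0], 3.4], [[5.9, -14.7, 0], [0, 0, 0], 3.4], [[5.9, -14.7, 0], [0, 0, 0], 3.4], [[5.9, -14.7, 0], [0, 0, 0], 3.4], [[5.9, -14.7, 0], [0, 0, 0], 3.4]])

```text
time: 18.6
tcp_pos: [0.6189, -0.1521, 0.1151]
orientation: [-0.2, -3.134, -0.001]
force: [-0.0, 0.4, -1.2]
grip_width: 0.0395
grip_force: 36.1
```

```bash
python3 - <<'E'
from h import *
im,P=wrist('w9')
go(.625,-.158,.0125,84)
E
```

```text
t 18.65 tcp [ 0.6188 -0.1516  0.1153] c 82.7 j6 -0.11 tilt [ 0.001  0.    -1.   ] -> shift cm [  0.62  -0.64 -10.28] turn 0.022
```

View pics/w9.png

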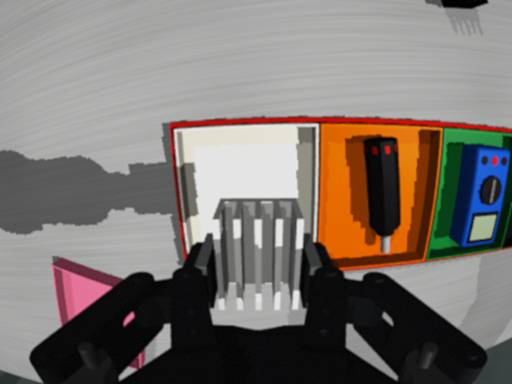

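The sink is held fins up over the white bin (258,250).

Emit:
arm_command(series=[[[0.6, -0.6, -4], [0, 0, 0.02], 3.4], [[0.6, -0.6, -8], [0, 0, 0.02], 3.4], [[0.6, -0.6, -9.5], [0, 0, 0.02], 3.4], [[0.6, -0.6, -10.3], [0, 0, 0.02], 3.4], [[0.6, -0.6, -10.3], [0, 0, 0.02], 3.4], [[0.6, -0.6, -10.3], [0, 0, 0.02], 3.4], [[0.6, -0.6, -10.3], [0, 0, 0.02], 5.6], [[0.6, -0.6, -10.3], [0, 0, 0.02], 5.6]])

```text
time: 19.45
tcp_pos: [0.6262, -0.159, 0.0135]
orientation: [0.169, 3.135, -0.001]
force: [0.9, -0.7, -0.4]
grip_width: 0.056
grip_force: 0.0
```

Emit:
arm_command(series=[[[0, 0, 0], [0, 0, 0], 5.6], [[0, 0, 3], [0, 0, 0], 5.6], [[0, 0, 7], [0, 0, 0], 5.6], [[0, 0, 11], [0, 0, 0], 8], [[-5, 0, 13], [0, 0, 0], 8], [[-10, 0, 15], [0, 0, 0], 8], [[-15, 0, 17], [0, 0, 0], 8], [[-20, 0, 18], [0, 0, 0], 8]])

```text
time: 20.25
tcp_pos: [0.4364, -0.159, 0.1909]
orientation: [0.169, 3.135, -0.001]
force: [0.5, -0.4, 1.4]
grip_width: 0.0798
grip_force: 0.0
```

Emit:
arm_command(series=[[[-5, 0, 2], [0, 0, 0], 8], [[-5, 0, 2], [0, 0, 0], 8], [[-5, 0, 2], [0, 0, 0], 8]])

```text
time: 20.55
tcp_pos: [0.3872, -0.1593, 0.2108]
orientation: [0.171, 3.134, -0.002]
force: [-0.0, 0.3, -0.0]
grip_width: 0.0799
grip_force: 0.0
```

```bash
python3 - <<'E'
from h import *
im,d=robot.capture('scene');P=cloud('scene',d)
for c,r,h in [((.625,-.158),.05,.027),((.637,-.042),.05,.026),((.649,.078),.05,.027),((.661,.195),.05,.03),((.43,.072),.05,.02),((.47,.39),.09,.022)]: 
    try: top(P,c,r,h)
    except Exception: print('none')
cv2.imwrite('pics/f.png',cv2.resize(im[120:280,90:370],(800,457),interpolation=cv2.INTER_CUBIC)); go(0,0,0,0)
E
```

```text
n 98 z50/95 [0.0358 0.039 ] rect [ 625.8 -157.5] [39.8 51.2] 84.9 pca 178.2
n 222 z50/95 [0.0327 0.0365] rect [636.6 -39.9] [97.8 27.9] 2.8 pca -176.1
n 477 z50/95 [0.035 0.039] rect [650.   78.1] [52.4 97.8] 83.3 pca 174.0
n 161 z50/95 [0.0422 0.0476] rect [662.8 196.3] [44.3 40.2] 67.0 pca 78.7
n 130 z50/95 [0.029  0.0336] rect [429.9  71.1] [55.4 41. ] 3.2 pca 174.8
n 383 z50/95 [0.0298 0.0339] rect [491.7 381.2] [ 51.4 110.6] 67.7 pca 157.3
t 20.6 tcp [ 0.3879 -0.1592  0.21  ] c 83.8 j6 -0.28 tilt [-0.002 -0.    -1.   ] -> shift cm [-38.79  15.92 -21.  ] turn -1.462
```

View pics/f.png

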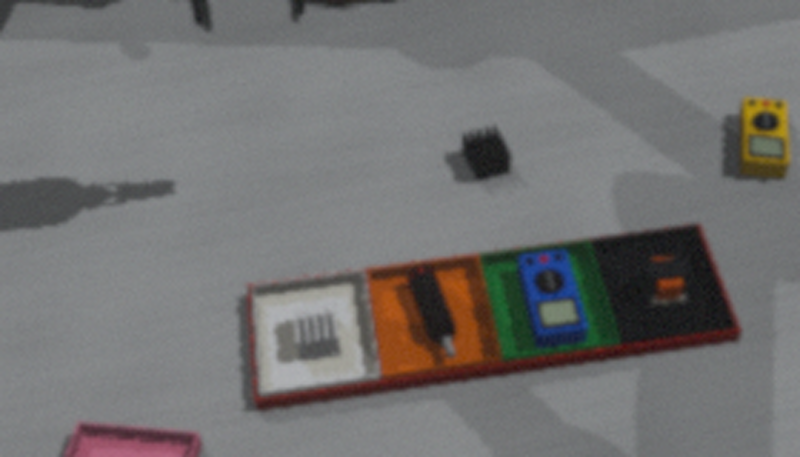

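All four parts are in their bins at the heights they should have: sink (315,335), driver (430,310), meter (553,295) and transformer (668,282). The two look-alikes haven't moved.

```bash
python3 -c "
from station import robot
print(robot.sign_off())"
```

```text
the job is handed in; nothing more can be done
None
```

I packed all four parts into their bins, let go of everything and handed the job in at about 21 s; the final camera check showed each part in place and the yellow multimeter and black heat sink unmoved, but sign-off returned no verdict.

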